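# Hang the splash guard and hold the purge shutter half open

## Robot

A 6-joint arm with a two-finger parallel gripper is mounted at the origin on the work surface. World frame = base frame: x ahead of the robot, y to its left, z up, the work surface at z = 0. Lengths are in m, angles in degrees, forces in N, time in s.
With the tool pointing down it reaches from about 0.375 to 0.9 m from the base axis. Payload 3.1 kg.
Tool frame: the origin (TCP) lies between the finger pads; the fingertips stand 11 mm ahead of it and the grasp point (between the pads) lies 8 mm behind it; x points along the fingers, y is the direction in which the jaws open and shut, and the axes are right-handed (so a half turn about x gives the same grasp; the last joint's range is limited). The gripper opens to 87 mm and grips with 3 to 60 N. Pads are 19 mm wide; open, the fingers measure 117 mm over their backs; the gripper's body (75 mm by 190 mm) begins 51 mm behind the grasp point.
Start: joints at [65.632, 30.224, 82.088, -0, 67.689, -10.227], TCP at [0.153, 0.606, 0.234] pointing down, gripper open.
Joint ranges: [-176.69, 176.69], [-43.24, 126.21], [12.49, 139.97], [-82, 262], [0, 151.66], [-163.58, 163.58]. Speed limits (degrees/s): [159.86, 159.86, 180, 180, 180, 180].

## Interface

Orientations are given as a 3x3 rotation matrix whose columns are the frame's x, y, z axes.
In Python, from rig import bot gives the robot as it stands.
- The arm moves only by the shell command python3 -m inch 'ROWS' [OPENING]. ROWS is a JSON object of lists of equal length, an entry for each row: "dp": the shift along the tool's x, y, z in mm, a list of three; "yaw": the turn about the tool's x in degrees. In form: {"dp": [[tx, ty, tz], ...], "yaw": [yaw, ...]}. A call has 1 to 20 rows; each row shifts and turns the commanded pose from where the row before left it, along the tool's axes as they then stand; what a row does not reach is not made up. A row lasts 1/12 s, in which the tool goes at most 41.7 mm and 7.16 degrees, less where a joint would pass 70% of its speed; a pose out of reach is approached as far as the arm can. A call is refused whole if a number of a shift passes 41.7 or a number of a turn 7.16, either way. A call with a gripper value outside its range is refused whole. OPENING is the finger opening in mm, from 0 to 87, set as the call begins (- or left out, the last holds). The fingers move at their own pace and stop on an object; the grip force is fixed at half the most. Time passes only in rows, so rows that do not move let the fingers close. It gives the time, the measured TCP pose, the force and the opening at its end, in the units of the state.
- bot.read_state(): the state, without advancing time (a new reading comes with each control period).
- bot.capture(name): name is "scene" or "top" or "wrist"; returns a dict with "color" (480x640x3 uint8, red, green, blue), "intrinsics" (3x3 intrinsics, pixels), "pose" (4x4, takes a point from camera to world coordinates). Camera axes: x right, y down, z forward; pixel columns grow to the right and rows downward; lengths in m; the calibration is good to about 2 mm. A picture is of the moment at which its call begins. There is no depth.
- bot.hand_in(): hands the job in, once; it reports no verdict.
The state is a dict: "time_s": time; "joint_positions": joint angles; "qvel": joint speeds; "tau": joint torques, N m; "position": TCP position; "tcp_rot": TCP orientation; "force": force on the tool from outside, world axes, zero at the start; "moment": the same for the moment, N m; "opening": opening from 0.0 (shut) to 1.0 (fully open).
Only numpy, scipy, OpenCV 4.12 (cv2) and the standard library are available. Lean on these libraries where they do the work, as an engineer would, in place of code of your own. Each camera call takes 0.05 s, during which the arm holds its last target.

## Task

Get the purge station ready for a nozzle check: first hang the longer of the two folded metal guards over the station's bar, between its two posts, so that it straddles the bar and hangs there on its own. Only then push or pull the sprung shutter by its black tab to half open, without letting it run all the way open, and finish while still holding it there with the gripper: it springs shut if let go. Leave the other things on the bench where they are.

Things in the scene. Friction and masses are not known exactly. Their poses are not given: they have to be found in the camera images.
- station: purge station, fixed to the bench: cream housing 170 x 220 mm, deck 70 mm above the bench, on a dark base plate 360 x 340 mm, 8 mm thick. Origin on the bench under the housing's centre; its x points away from the bar side, its y along the bar and along the shutter's travel, z up. The spring canister (reaching 88 mm above the bench) stands at the +y end of the deck, y = 80 to 170 mm; the bar stands on the -x side
- bar_mid (a point): middle of the station's horizontal bar: round steel, 16 mm thick, this point on its axis, 125 mm above the bench; axes as the station's, the bar runs along y, with posts of 16 mm at 130 mm either side of this point. The nearest face of the housing is 65 mm from the bar's axis in x
- long_guard_center (a point): the long folded guard: loose aluminium channel like an upside-down U, standing on its two legs. 42 mm wide over the legs (its x), 130 mm long (its y), 84 mm high; legs 3 mm thick and 80 mm long, top 4 mm thick, 36 mm clear between the legs, open at both ends; about 0.2 kg. Point at its centre, half-way up (42 mm), z up. When hung, its top rests on the bar, so this point lies 30 mm below the bar's axis. It can be gripped from above across the outside of the legs
- long_guard: the same long guard, origin at the centre of its underside (between the feet of the legs)
- tab (a point): centre of the shutter's black upright tab, 40 mm (station x) x 12 mm (station y) x 42 mm high; this point is 96 mm above the bench, the tab's top 117 mm, the flat shutter plate's top (94 x 88 mm) 75 mm. Axes as the station's. Two low guides 80 mm above the bench run beside the plate, 48 to 60 mm from the tab's centre in x. The tab moves with the shutter
- shutter (a joint): travel of the shutter in m: 0 = closed over the port, grows towards the station's +y (towards the spring canister), 0.080 = fully open, 0.040 = half open. A spring pushes it shut: about 3 N at closed, 7 N at half, 11 N fully open; it closes when let go. Three dark lines on the deck on the bar side of the guides mark closed, half and fully open for the dark line on the shutter plate in line with the tab's centre
- short_guard_center (a point): the short folded guard: same section and height as the long one, but 70 mm long; bystander. Point at its centre, half-way up
- tape: bystander: cardboard roll core, ring 100 mm across, 48 mm high, lying flat; origin centre of its underside
- block_center (a point): bystander: small wooden block 50 x 40 x 30 mm; point at its centre
- spray: bystander: white can 60 mm across, 100 mm tall; origin centre of its underside
- driver: bystander: screwdriver lying on the bench
There are look-alikes about, which are no part of the job. Leave any yellow look-alike of the long_guard alone.

How it is judged (in metres and radians):
On the way, in this order (a step that is already met when the one before it is completed fails the run):
1. the long guard hangs over the bar by itself, let go, with the shutter still closed (x of long_guard_center in the frame of bar_mid between -0.02 and 0.02 m and y of long_guard_center in the frame of bar_mid between -0.07 and 0.07 m and z of long_guard_center in the frame of bar_mid between -0.04 and -0.02 m and angle between long_guard_center's own z axis and vertical below 0.3 rad and contact force between long_guard and station above 0.3 N and contact force between the fingers and long_guard below 0.1 N and value of joint shutter below 0.01 m), for 0.2 s.
2. the shutter is held half open by the fingers (value of joint shutter between 0.032 and 0.048 m and velocity of joint shutter between -0.02 and 0.02 m/s and contact force between the fingers and shutter above 2 N), for 0.5 s.
At the end, for the whole second after the job is handed in: Long guard straddling the bar by itself: centre 20-40 mm below the bar's axis, within 20 mm sideways and 70 mm of its middle along it, upright within 0.3 rad, touching the station but not the fingers. Fingers hold the shutter still (under 20 mm/s) at 32-48 mm of its 80 mm travel with over 2 N (all of step 2 and x of long_guard_center in the frame of bar_mid between -0.02 and 0.02 m and y of long_guard_center in the frame of bar_mid between -0.07 and 0.07 m and z of long_guard_center in the frame of bar_mid between -0.04 and -0.02 m and angle between long_guard_center's own z axis and vertical below 0.3 rad and contact force between long_guard and station above 0.3 N and contact force between the fingers and long_guard below 0.1 N); the arm keeps its last pose, push and grip.
It fails at once if the shutter opened while the long guard is not on the bar (value of joint shutter above 0.015 m and not (x of long_guard_center in the frame of bar_mid between -0.02 and 0.02 m and y of long_guard_center in the frame of bar_mid between -0.07 and 0.07 m and z of long_guard_center in the frame of bar_mid between -0.04 and -0.02 m)).
It fails at once if the shutter ran all the way open (value of joint shutter above 0.074 m).
It fails at once if one of the other things on the bench was moved more than 30 mm (distance of any of short_guard_center, tape, block_center, spray, driver from where it was at the start of the episode above 0.03 m).
It also fails if it takes over 51 s, if anything falls off the work surface, if the arm or the gripper's body presses on something with over 40 N, if the wrist force passes 120 N, or if a joint passes its speed limit or range.

## Working session

There is one attempt and no reset: what is moved stays moved. The work goes in short steps, Python scripts to look and compute and a shell command to move; the robot and the scene stay as the last step left them, time stands still between calls to the robot, and variables do not carry over. Pictures are saved under pics/ and viewed, and the job is handed in when it is done.

```bash
mkdir -p pics; ls; python3 - <<'E'
from rig import bot
import cv2
s=bot.read_state();print(s)
for n in ["scene","top","wrist"]:
    c=bot.capture(n);cv2.imwrite(f"pics/{n}0.png",c["color"][:,:,::-1]);print(n,c["intrinsics"],c["pose"])
E
```

```text
pics
{'time_s': 0.0, 'joint_positions': array([ 6.56332667e+01,  3.02793089e+01,  8.21566168e+01, -1.35741490e-03,
        6.76876119e+01, -1.02252301e+01]), 'qvel': array([-0.00297724, -0.03367926,  0.0346526 ,  0.03262374, -0.04088648,
        0.01323699]), 'tau': array([ 1.44884612e-03, -4.40042710e+01, -1.76595515e+01,  6.35367818e-02,
        5.80114522e-02, -1.48620379e-04]), 'position': array([0.15235869, 0.60541785, 0.23256664]), 'tcp_rot': array([[-8.69604232e-04,  2.44307822e-01,  9.69697340e-01],
       [-1.97311797e-03,  9.69695400e-01, -2.44309103e-01],
       [-9.99997675e-01, -2.12577948e-03, -3.61203069e-04]]), 'force': array([ 0.36686118, -0.46001339,  1.07183692]), 'moment': array([ 0.0035547 ,  0.04368638, -0.04377387]), 'opening': 0.9994842483784758}
scene [[487.37099902   0.         320.26466224]
 [  0.         487.37099902 243.27052829]
 [  0.           0.           1.        ]] [[-0.78245914  0.35757432 -0.50980221  1.01824273]
 [ 0.62268214  0.44277051 -0.6451521   0.46362904]
 [-0.00496444 -0.82224989 -0.56910497  0.65164958]
 [ 0.          0.          0.          1.        ]]
top [[563.3420124   0.        333.2321807]
 [  0.        563.3420124 227.6049161]
 [  0.          0.          1.       ]] [[ 0.00673745 -0.99661493  0.0819346   0.44787238]
 [-0.99975823 -0.00499832  0.02141241 -0.15104318]
 [-0.02093039 -0.08205906 -0.99640766  1.18439151]
 [ 0.          0.          0.          1.        ]]
wrist [[352.80542237   0.         315.25534078]
 [  0.         352.80542237 244.78740375]
 [  0.           0.           1.        ]] [[ 0.24347295  0.92490357  0.29201765  0.07093886]
 [ 0.96990604 -0.23162053 -0.0750613   0.62604619]
 [-0.00178718  0.30150508 -0.9534629   0.384493  ]
 [ 0.          0.          0.          1.        ]]
```

View pics/scene0.png

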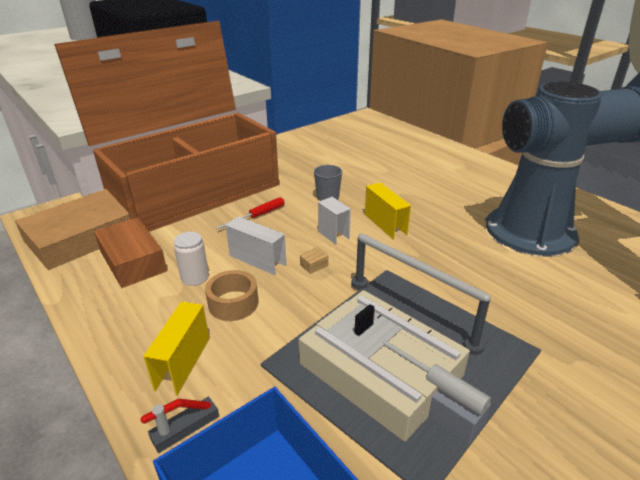

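View pics/top0.png

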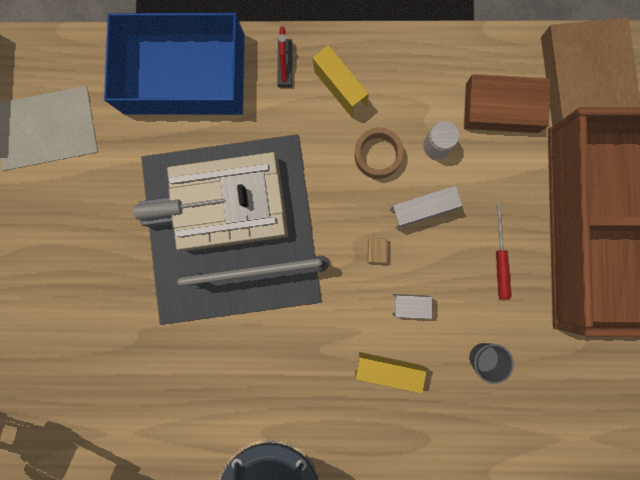

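View pics/wrist0.png

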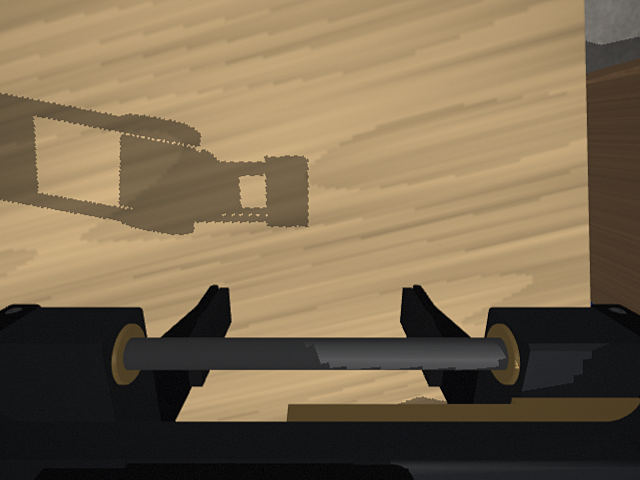

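The silver long guard is at top-picture (428,207), the short one at (414,307). The bar runs from (182,282) to (322,264), and the tab is at (243,195). I'll enlarge these.

```bash
python3 - <<'E'
import cv2
a=cv2.imread("pics/top0.png")
cv2.imwrite("pics/t_guard.png",cv2.resize(a[170:250,380:480],None,fx=8,fy=7.5)[:600,:800] if 0 else cv2.resize(a[172:247,380:480],None,fx=8,fy=8,interpolation=cv2.INTER_CUBIC))
cv2.imwrite("pics/t_stat.png",cv2.resize(a[130:330,130:330],None,fx=3,fy=3,interpolation=cv2.INTER_CUBIC))
b=cv2.imread("pics/scene0.png")
cv2.imwrite("pics/s_stat.png",cv2.resize(b[225:425,270:530],None,fx=3,fy=3,interpolation=cv2.INTER_CUBIC))
E
```

```text
(no output)
```

View pics/t_guard.png

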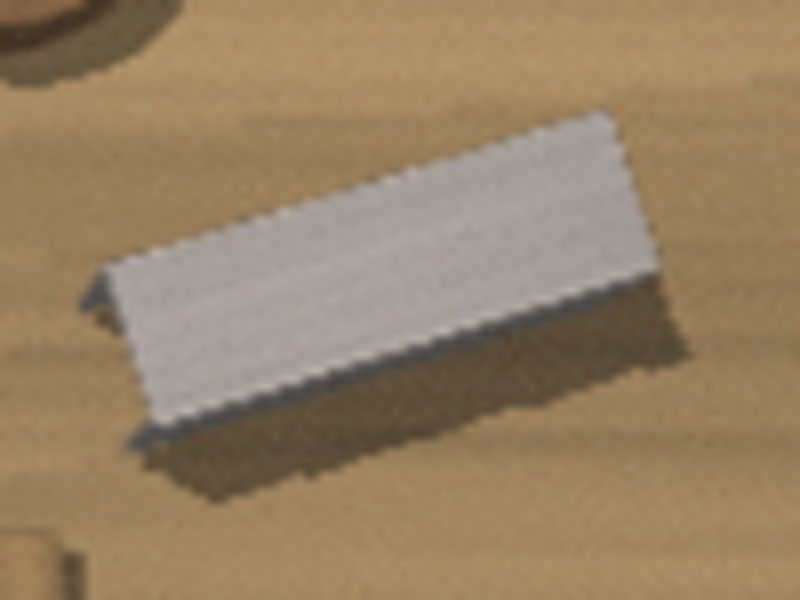

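View pics/t_stat.png

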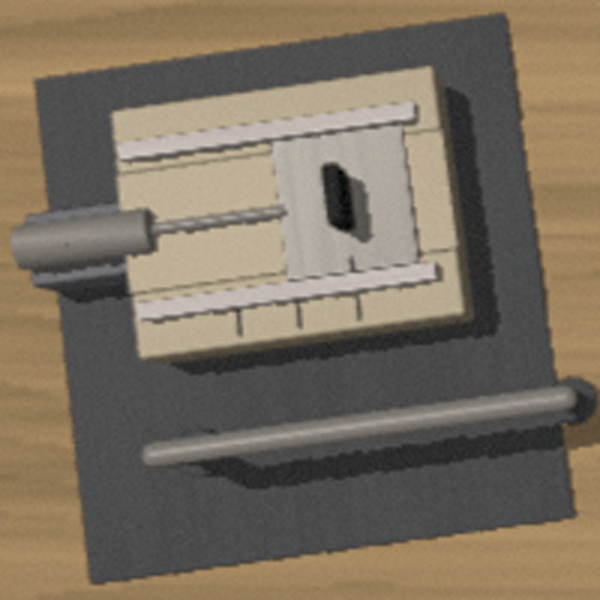

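View pics/s_stat.png

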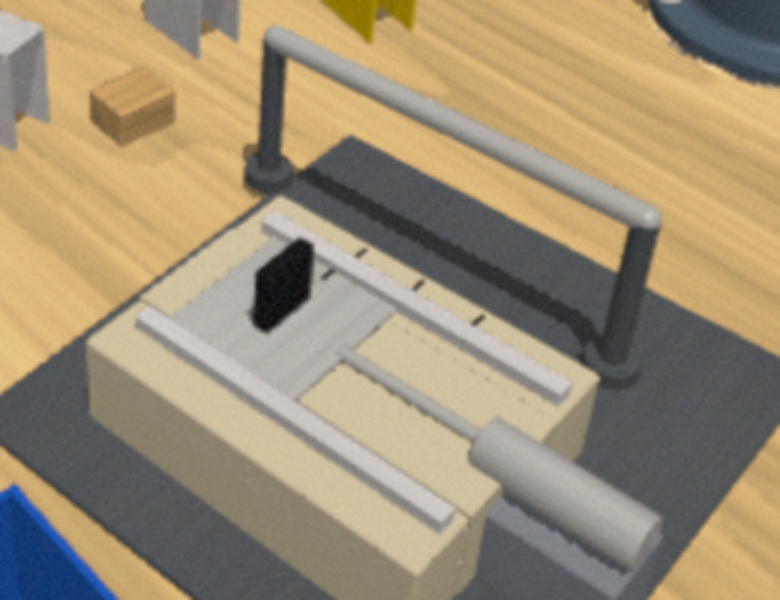

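```bash
cat > h.py <<'E'
import numpy as np
from rig import bot
def ray(cap,uv,z):
    K=cap["intrinsics"];P=cap["pose"]
    d=P[:3,:3]@np.linalg.solve(K,np.array([uv[0],uv[1],1.]))
    o=P[:3,3]; return o+d*(z-o[2])/d[2]
def proj(cap,p):
    P=cap["pose"];q=P[:3,:3].T@(np.asarray(p)-P[:3,3]);q=cap["intrinsics"]@q;return q[:2]/q[2]
E
python3 - <<'E'
from h import *
np.set_printoptions(precision=4,suppress=True)
c=bot.capture("top")
g=[(108,268),(603,110),(657,270),(155,425)]
G=np.array([ray(c,(380+u/8,172+v/8),.084) for u,v in g]);print(G,G.mean(0))
d=lambda a,b:(np.degrees(np.arctan2(*(b-a)[1::-1])),np.linalg.norm(b-a))
print(d(G[1],G[0]),d(G[2],G[3]),d(G[3],G[0]),d(G[2],G[1]))
st=lambda L,z:np.array([ray(c,(130+u/3,130+v/3),z) for u,v in L])
B=st([(575,397),(147,455)],.125);print("bar",B,B.mean(0),d(B[0],B[1]))
H=st([(112,113),(435,68),(470,318),(140,357)],.07);print("H",H,H.mean(0),d(H[1],H[0]),d(H[2],H[3]),d(H[3],H[0]),d(H[2],H[1]))
P=st([(35,80),(507,13),(576,515),(92,583)],.008);print("P",P.mean(0),d(P[1],P[0]),d(P[2],P[3]),d(P[3],P[0]),d(P[2],P[1]))
T=st([(333,165),(347,230)],.117);print("tabtop",T,T.mean(0))
s=bot.capture("scene")
S=np.array([ray(s,(270+u/3,225+v/3),.125) for u,v in [(276,38),(650,218)]]);print("bar scene",S,S.mean(0),d(S[0],S[1]))
print(bot.read_state()["position"])
E
```

```text
[[ 0.5825 -0.2454  0.084 ]
 [ 0.622  -0.3667  0.084 ]
 [ 0.5825 -0.3794  0.084 ]
 [ 0.5439 -0.2568  0.084 ]] [ 0.5827 -0.3121  0.084 ]
(np.float64(108.05308474125204), np.float64(0.12760139215536576)) (np.float64(107.49854810950762), np.float64(0.12859908297388353)) (np.float64(16.442477257379217), np.float64(0.04024471331362001)) (np.float64(17.860395275024928), np.float64(0.041473673830106715))
bar [[ 0.4694 -0.107   0.125 ]
 [ 0.4314  0.1616  0.125 ]] [0.4504 0.0273 0.125 ] (np.float64(98.06318893795329), np.float64(0.2712244568578812))
H [[ 0.659   0.2082  0.07  ]
 [ 0.6902 -0.0089  0.07  ]
 [ 0.5223 -0.0347  0.07  ]
 [ 0.4952  0.1844  0.07  ]] [0.5917 0.0872 0.07  ] (np.float64(98.16508903516579), np.float64(0.21927771284364814)) (np.float64(97.05317781311282), np.float64(0.22072251973279522)) (np.float64(8.26317479886098), np.float64(0.16554750722831868)) (np.float64(8.734095771348413), np.float64(0.16983882512787649))
P [0.5423 0.0902 0.008 ] (np.float64(98.30082909797433), np.float64(0.33910824768985304)) (np.float64(98.3794378537548), np.float64(0.33896043928365094)) (np.float64(8.391469124447784), np.float64(0.35725039904853834)) (np.float64(8.367799658318004), np.float64(0.35678514839927294))
tabtop [[0.6168 0.0496 0.117 ]
 [0.575  0.0398 0.117 ]] [0.5959 0.0447 0.117 ]
bar scene [[ 0.472  -0.0977  0.125 ]
 [ 0.4324  0.1591  0.125 ]] [0.4522 0.0307 0.125 ] (np.float64(98.76699660997772), np.float64(0.25979541037743326))
[0.1525 0.6058 0.2331]
```

```bash
cat >> h.py <<'E'
def to(p,ang=None):
    s=bot.read_state();R=s["tcp_rot"];e=(np.asarray(p)-s["position"])*1e3
    th=np.degrees(np.arctan2(R[1,1],R[0,1]))
    print("t %.2f pos"%s["time_s"],s["position"].round(4),"theta %.2f"%th,"open %.3f"%s["opening"],"F",s["force"].round(1),"M",s["moment"].round(2))
    print("world d",e.round(1),"tool d",(R.T@e).round(1), "tool x",R[:,0].round(4), None if ang is None else "yaw %.2f"%(th-ang))
E
python3 -c "
from h import *
to([.583,-.312,.2],17.8)"
python3 -m inch '{"dp":[[0,-26,21.4],[0,-26,21.4],[0,-26,21.4],[0,-26,21.4],[0,-26,21.4],[0,-26,21.4],[0,-26,21.4],[0,-26,21.4],[0,-26,21.4],[0,-26,21.4],[0,-26,21.4],[0,-26,21.4],[0,-26,21.4],[0,-26,21.4],[0,-26,21.4]],"yaw":[0,0,0,0,0,0,0,0,0,0,0,0,0,0,0]}'
python3 -m inch '{"dp":[[0,-26,21.4],[0,-26,21.4],[0,-26,21.4],[0,-26,21.4],[0,-26,21.4],[0,-26,21.4],[0,-26,21.4],[0,-26,21.4],[0,-26,21.4],[0,-26,21.4],[0,-26,21.4],[0,-26,21.4],[0,-26,21.4],[0,-26,21.4],[0,-26,21.4]],"yaw":[0,0,0,0,0,0,0,0,0,0,0,0,0,0,0]}'
python3 -m inch '{"dp":[[0,0,0],[0,0,0],[0,0,0],[0,0,0],[0,0,0],[0,0,0],[0,0,0],[0,0,0],[0,0,0],[0,0,0],[0,0,0]],"yaw":[6,6,6,6,6,6,6,6,6,4.1,0]}'
python3 -c "
from h import *
to([.583,-.312,.18],17.8)
import cv2
c=bot.capture('wrist');cv2.imwrite('pics/w1.png',c['color'][:,:,::-1])
for p in [(.5825,-.2454,.084),(.622,-.3667,.084),(.5825,-.3794,.084),(.5439,-.2568,.084)]: print(proj(c,p))"
```

```text
t 0.25 pos [0.1525 0.6058 0.2331] theta 75.86 open 0.998 F [-0.5  0.8 -0.7] M [ 0.02  0.08 -0.01]
world d [ 430.5 -917.8  -33.1] tool d [  33.7 -784.8  641.6] tool x [-4.e-04 -9.e-04 -1.e+00] yaw 58.06
time_s: 1.5
position: [0.3691, 0.1479, 0.2338]
tcp_rot: [[0.001, 0.244, 0.97], [0.0, 0.97, -0.244], [-1.0, 0.0, 0.001]]
force: [0.3, 0.4, 0.3]
opening: 0.998
time_s: 2.75
position: [0.585, -0.3087, 0.2334]
tcp_rot: [[-0.0, 0.245, 0.97], [0.0, 0.97, -0.245], [-1.0, 0.0, -0.0]]
force: [-0.1, 0.8, -0.3]
opening: 1.001
time_s: 3.67
position: [0.5845, -0.3071, 0.2333]
tcp_rot: [[-0.0, 0.953, 0.304], [0.0, 0.304, -0.953], [-1.0, -0.0, -0.0]]
force: [1.0, -0.7, 0.1]
opening: 0.998
t 3.67 pos [ 0.5845 -0.3071  0.2333] theta 17.69 open 0.998 F [ 1.  -0.7  0.1] M [-0.03 -0.    0.  ]
world d [ -1.5  -4.9 -53.3] tool d [53.3 -2.9  4.2] tool x [-4.e-04  2.e-04 -1.e+00] yaw -0.11
[336.1776087  163.63097556]
[334.46310977 301.95330939]
[290.47901286 302.02523272]
[287.93479414 162.52426773]
```

View pics/w1.png

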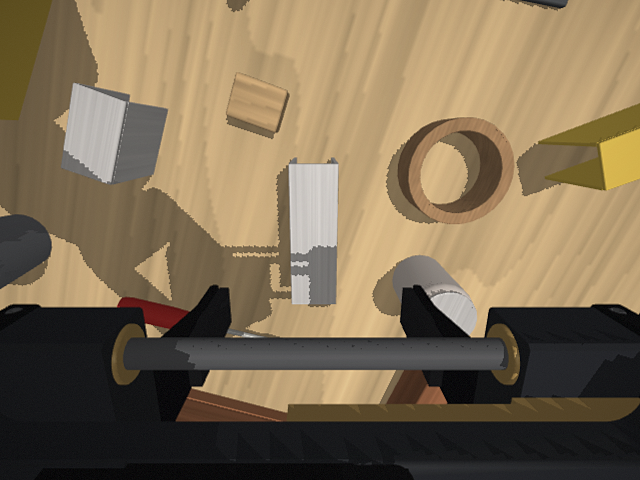

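```bash
python3 - <<'E'
from h import *
c=bot.capture("wrist");s=bot.read_state();R=s["tcp_rot"]
for n,uv,z in [("c",(289,163),.084),("c",(338,163),.084),("c",(336,304),.084),("c",(292,304),.084),("spray top left",(429,292),.1),("spray base",(395,270),.0),("spray base bottom-left",(418,305),0)]:
    p=ray(c,uv,z);print(n,p.round(4),(R.T@(p-s["position"])*1e3).round(1))
t=bot.capture("top")
for uv in [(445,131)]:
    p=ray(t,uv,.1);print("spray top",p.round(4),(R.T@(p-s["position"])*1e3).round(1))
E
```

```text
c [ 0.5447 -0.257   0.084 ] [149.4 -22.5 -59.8]
c [ 0.5836 -0.2445  0.084 ] [149.4  18.4 -59.9]
c [ 0.6242 -0.3682  0.084 ] [149.4  19.1  70.4]
c [ 0.5847 -0.381   0.084 ] [149.4 -22.5  70.4]
spray top left [ 0.6953 -0.3244  0.1   ] [133.4 100.1  50.4]
spray base [ 0.6942 -0.3444  0.    ] [233.3  92.9  69.2]
spray base bottom-left [ 0.7376 -0.3781  0.    ] [233.3 123.9 114.6]
spray top [ 0.7273 -0.3446  0.1   ] [133.3 124.4  79.5]
```

```bash
python3 -m inch '{"dp":[[20,-1.2,2.4],[20,-1.2,2.4],[20,0,0],[20,0,0],[20,0,0],[20,0,0],[20,0,0],[15,0,0],[10,0,0],[7,0,0],[5,0,0],[0,0,0]],"yaw":[0,0,0,0,0,0,0,0,0,0,0,0]}'
python3 -c "
from h import *
to([.584,-.3125,.056],17.8)
import cv2
c=bot.capture('wrist');cv2.imwrite('pics/w2.png',c['color'][:,:,::-1])"
```

```text
time_s: 4.82
position: [0.5837, -0.3124, 0.056]
tcp_rot: [[-0.001, 0.952, 0.305], [0.0, 0.305, -0.952], [-1.0, -0.0, -0.001]]
force: [-0.1, 0.2, 0.5]
opening: 0.997
t 4.82 pos [ 0.5837 -0.3124  0.056 ] theta 17.78 open 0.997 F [-0.1  0.2  0.5] M [-0.05  0.03 -0.03]
world d [ 0.3 -0.1  0. ] tool d [-0.   0.3  0.2] tool x [-6.e-04  5.e-04 -1.e+00] yaw -0.02
```

View pics/w2.png

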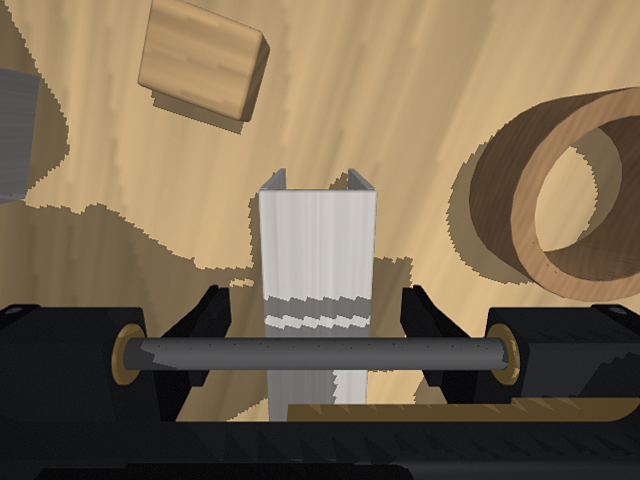

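The guard sits centred between the fingers (x≈318 against about 316). I'll close and lift.

```bash
python3 -m inch '{"dp":[[0,0,0],[0,0,0],[0,0,0],[0,0,0],[0,0,0],[0,0,0],[0,0,0],[0,0,0],[0,0,0],[0,0,0]],"yaw":[0,0,0,0,0,0,0,0,0,0]}' 30
python3 -m inch '{"dp":[[-5,0,0],[-10,0,0],[-20,0,0],[-20,0,0],[-25,0,0],[-25,0,0],[-25,0,0],[-20,0,0],[-10,0,0],[0,0,0]],"yaw":[0,0,0,0,0,0,0,0,0,0]}'
python3 -c "
from h import *
to([.4513,.029,.216],8.35)
import cv2
c=bot.capture('wrist');cv2.imwrite('pics/w3.png',c['color'][:,:,::-1])"
```

```text
time_s: 5.7
position: [0.584, -0.3124, 0.0565]
tcp_rot: [[0.0, 0.952, 0.305], [-0.0, 0.305, -0.952], [-1.0, 0.0, 0.0]]
force: [0.4, 0.2, 0.0]
opening: 0.481
time_s: 6.53
position: [0.5851, -0.3134, 0.22]
tcp_rot: [[0.005, 0.952, 0.305], [-0.004, 0.305, -0.952], [-1.0, 0.003, 0.005]]
force: [0.0, -0.8, -2.3]
opening: 0.479
t 6.53 pos [ 0.5851 -0.3134  0.22  ] theta 17.77 open 0.479 F [ 0.  -0.8 -2.3] M [-0.09 -0.04 -0.03]
world d [-133.8  342.4   -4. ] tool d [   2.1  -22.9 -366.9] tool x [ 0.0049 -0.0039 -1.    ] yaw 9.42
```

View pics/w3.png

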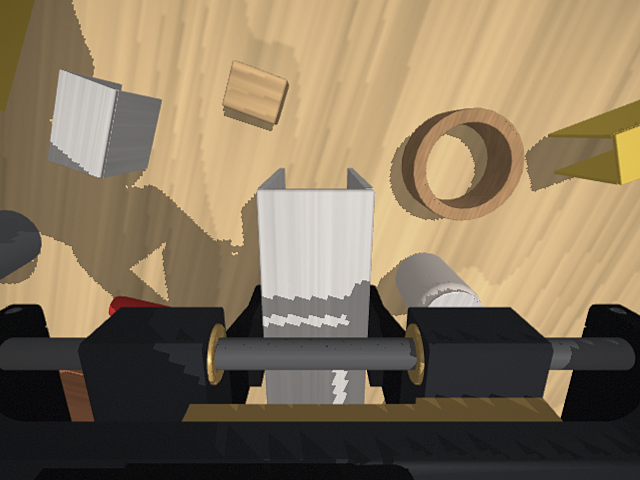

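```bash
python3 -m inch '{"dp":[[0,-1.5,-15],[0,-1.5,-25],[0,-1.5,-25],[0,-1.5,-25],[0,-1.5,-25],[0,-1.5,-25],[0,-1.5,-25],[0,-1.5,-25],[0,-1.5,-25],[0,-1.5,-25],[0,-1.5,-25],[0,-1.5,-25],[0,-1.5,-25],[0,-1.5,-25],[0,-1.5,-20],[0,0,-7]],"yaw":[0,0,0,0,0,0,0,0,0,0,0,0,0,0,0,0]}'
python3 -m inch '{"dp":[[0,0,0],[0,0,0],[0,0,0],[0,0,0],[0,0,0]],"yaw":[3.2,3.2,3,0,0]}'
python3 -c "
from h import *
to([.4513,.029,.220],8.35)
import cv2
for n in ['wrist','top','scene']:
  c=bot.capture(n);cv2.imwrite('pics/%s4.png'%n,c['color'][:,:,::-1])
  print(n,[proj(c,p).round(1) for p in [(.4703,-.0997,.125),(.4325,.1576,.125),(.4513,.029,.125)]])"
```

```text
time_s: 7.92
position: [0.4469, 0.0327, 0.215]
tcp_rot: [[-0.006, 0.952, 0.307], [0.002, 0.307, -0.952], [-1.0, -0.006, -0.004]]
force: [-0.1, 0.9, -1.8]
opening: 0.483
time_s: 8.33
position: [0.4503, 0.0298, 0.2158]
tcp_rot: [[-0.001, 0.989, 0.146], [-0.0, 0.146, -0.989], [-1.0, -0.001, -0.0]]
force: [0.3, 0.2, -1.9]
opening: 0.48
t 8.33 pos [0.4503 0.0298 0.2158] theta 8.42 open 0.480 F [ 0.3  0.2 -1.9] M [-0.1   0.04 -0.01]
world d [ 1.  -0.8  4.2] tool d [-4.2  0.9  0.9] tool x [-1.5e-03 -1.0e-04 -1.0e+00] yaw 0.07
wrist [array([317.1, 401.3]), array([318.5,  55.6]), array([317.6, 254.7])]
top [array([317.8, 261.8]), array([181.1, 281.1]), array([249.3, 271.5])]
scene [array([361.9, 236.9]), array([485.9, 297.2]), array([418.7, 264.5])]
```

View pics/wrist4.png

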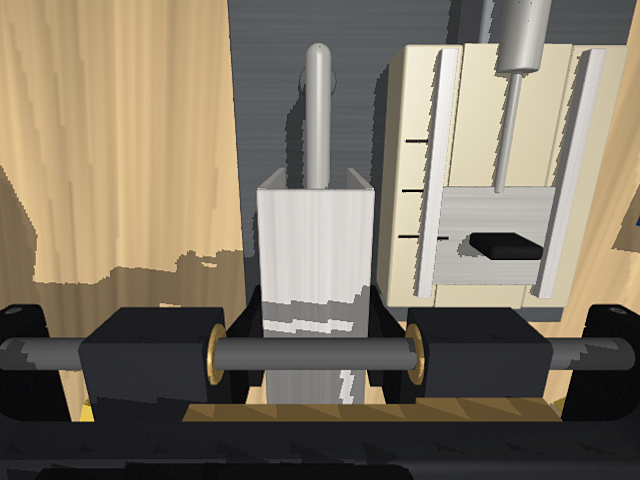

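View pics/scene4.png

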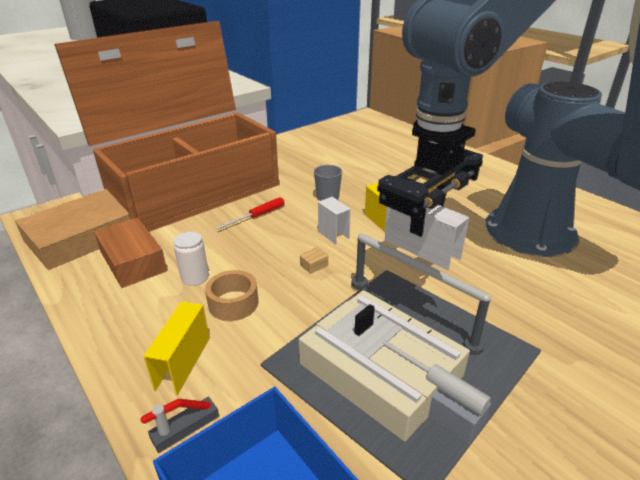

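View pics/top4.png

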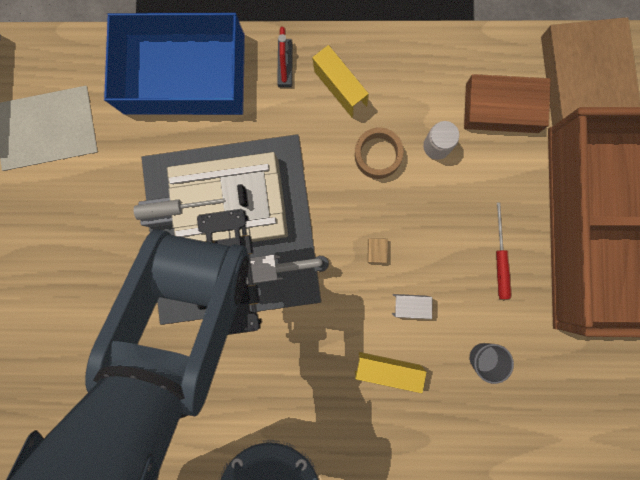

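The bar runs centred under the guard (columns 318 and 316). I'll shift 1 mm along tool y and lower.

```bash
python3 -m inch '{"dp":[[8,1,0],[12,0,0],[12,0,0],[12,0,0],[12,0,0],[12,0,0],[12,0,0],[10,0,0],[6,0,0],[4,0,0],[2,0,0],[1,0,0],[0,0,0],[0,0,0]],"yaw":[0,0,0,0,0,0,0,0,0,0,0,0,0,0]}'
python3 -c "
from h import *
to([.4513,.029,.110],8.35)
import cv2
for n in ['wrist']:
  c=bot.capture(n);cv2.imwrite('pics/%s5.png'%n,c['color'][:,:,::-1])"
```

```text
time_s: 9.65
position: [0.4518, 0.0303, 0.1139]
tcp_rot: [[0.001, 0.989, 0.145], [-0.0, 0.145, -0.989], [-1.0, 0.001, 0.0]]
force: [0.0, 0.6, -2.1]
opening: 0.48
t 9.65 pos [0.4518 0.0303 0.1139] theta 8.36 open 0.480 F [ 0.   0.6 -2.1] M [-0.08 -0.02 -0.01]
world d [-0.5 -1.3 -3.9] tool d [ 3.9 -0.7  1.2] tool x [ 1.e-03 -2.e-04 -1.e+00] yaw 0.01
```

View pics/wrist5.png

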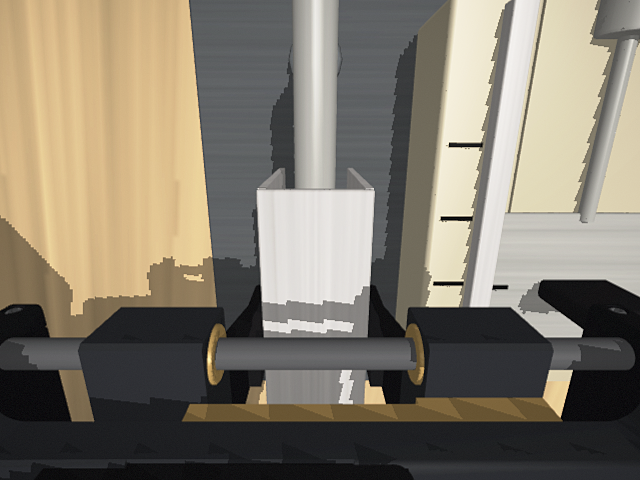

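```bash
python3 -m inch '{"dp":[[1,0,0],[1,0,0],[1,0,0],[1,0,0],[0,0,0],[0,0,0]],"yaw":[0,0,0,0,0,0]}'
python3 -m inch '{"dp":[[0,0,0],[0,0,0],[0,0,0],[0,0,0],[0,0,0],[0,0,0],[0,0,0],[0,0,0]],"yaw":[0,0,0,0,0,0,0,0]}' 62
python3 -c "
from h import *
to([.4513,.029,.110],8.35)
import cv2
for n in ['wrist','scene']:
  c=bot.capture(n);cv2.imwrite('pics/%s6.png'%n,c['color'][:,:,::-1])"
```

```text
time_s: 10.2
position: [0.4514, 0.0303, 0.1095]
tcp_rot: [[-0.0, 0.989, 0.145], [0.0, 0.145, -0.989], [-1.0, -0.0, -0.0]]
force: [-0.5, -0.3, -2.4]
opening: 0.48
time_s: 10.87
position: [0.4515, 0.0303, 0.1096]
tcp_rot: [[0.0, 0.989, 0.145], [-0.0, 0.145, -0.989], [-1.0, 0.0, 0.0]]
force: [-0.9, -0.2, 0.1]
opening: 0.71
t 10.87 pos [0.4515 0.0303 0.1096] theta 8.36 open 0.710 F [-0.9 -0.2  0.1] M [-0.09  0.01  0.01]
world d [-0.2 -1.3  0.4] tool d [-0.4 -0.3  1.3] tool x [ 0. -0. -1.] yaw 0.01
```

View pics/wrist6.png

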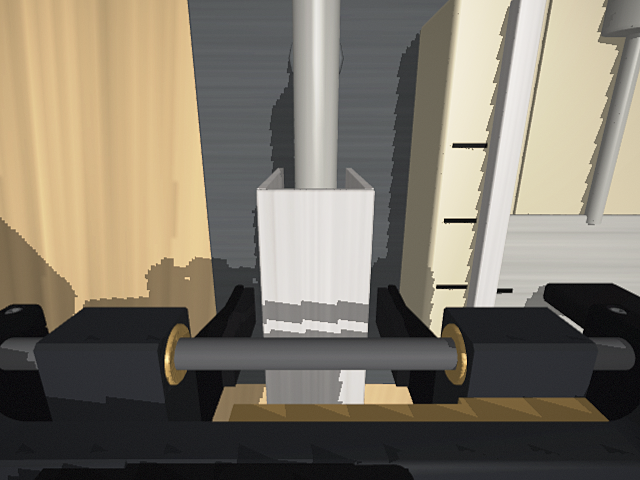

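View pics/scene6.png

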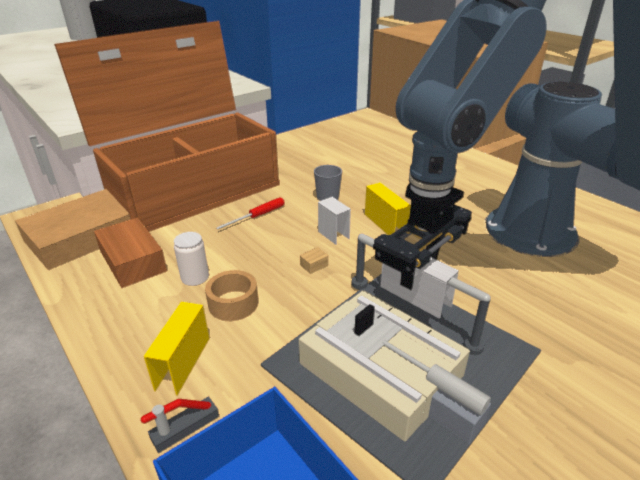

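Released. The guard hangs on the bar and the fingers are clear of it. I'll rise straight up and look.

```bash
python3 -m inch '{"dp":[[-5,0,0],[-10,0,0],[-15,0,0],[-20,0,0],[-20,0,0],[-20,0,0],[-20,0,0],[-15,0,0],[-5,0,0],[0,0,0]],"yaw":[0,0,0,0,0,0,0,0,0,0]}'
python3 -c "
from h import *
to([.5955,.0445,.226],-81.65)
import cv2
for n in ['wrist','scene']:
  c=bot.capture(n);cv2.imwrite('pics/%s7.png'%n,c['color'][:,:,::-1])"
```

```text
time_s: 11.8
position: [0.4522, 0.0302, 0.2409]
tcp_rot: [[0.003, 0.989, 0.145], [-0.001, 0.145, -0.989], [-1.0, 0.003, 0.001]]
force: [-0.2, -0.7, -0.7]
opening: 0.714
t 11.80 pos [0.4522 0.0302 0.2409] theta 8.37 open 0.714 F [-0.2 -0.7 -0.7] M [-0.09  0.08  0.01]
world d [143.3  14.3 -14.9] tool d [ 15.4 143.8   6.7] tool x [ 3.4e-03 -6.0e-04 -1.0e+00] yaw 90.02
```

View pics/wrist7.png

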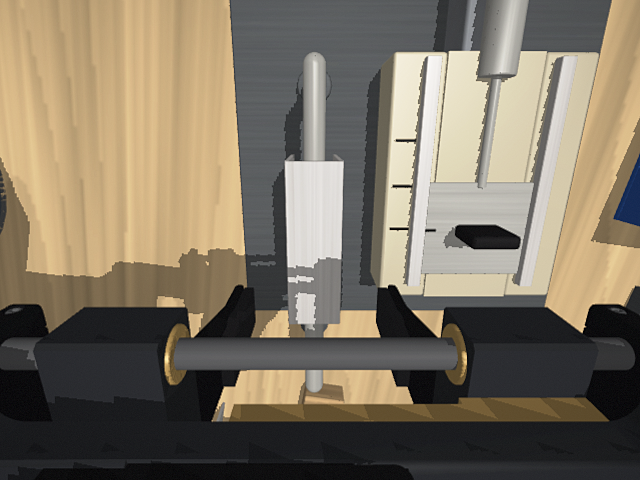

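View pics/scene7.png

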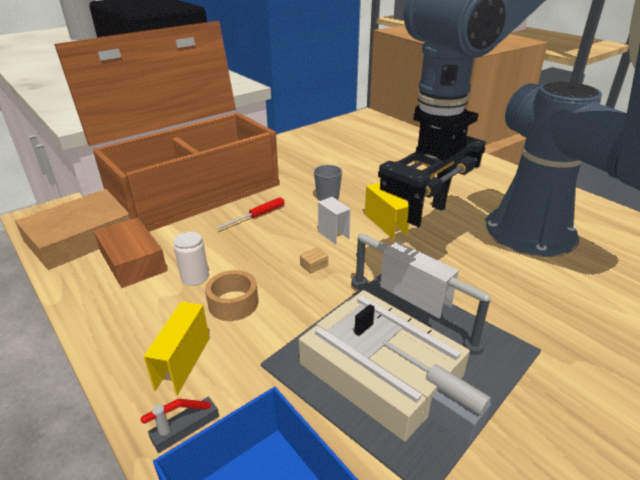

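```bash
python3 -m inch '{"dp":[[0,10,0.8],[0,18,0.8],[0,18,0.8],[0,18,0.9],[0,20,0.8],[0,20,0.8],[0,20,0.9],[0,12,0.9],[0,8,0],[0,0,0]],"yaw":[0,0,0,0,0,0,0,0,0,0]}'
python3 -m inch '{"dp":[[0,0,0],[0,0,0],[0,0,0],[0,0,0],[0,0,0],[0,0,0],[0,0,0],[0,0,0],[0,0,0],[0,0,0],[0,0,0],[0,0,0],[0,0,0],[0,0,0],[0,0,0],[0,0,0],[0,0,0]],"yaw":[6,6,6,6,6,6,6,6,6,6,6,6,6,6,6,0,0]}'
python3 -c "
from h import *
to([.5955,.0445,.226],-81.65)
import cv2
for n in ['wrist','top']:
  c=bot.capture(n);cv2.imwrite('pics/%s8.png'%n,c['color'][:,:,::-1])"
```

```text
time_s: 12.73
position: [0.5964, 0.0447, 0.238]
tcp_rot: [[-0.001, 0.989, 0.145], [0.0, 0.145, -0.989], [-1.0, -0.001, -0.0]]
force: [0.4, -0.3, -0.4]
opening: 0.711
time_s: 14.15
position: [0.594, 0.0447, 0.2391]
tcp_rot: [[-0.002, 0.148, -0.989], [0.0, -0.989, -0.148], [-1.0, -0.0, 0.002]]
force: [-0.1, 0.4, 0.1]
opening: 0.716
t 14.15 pos [0.594  0.0447 0.2391] theta -81.49 open 0.716 F [-0.1  0.4  0.1] M [-0.08  0.11 -0.04]
world d [  1.5  -0.2 -13.1] tool d [13.1  0.4 -1.5] tool x [-1.6e-03  2.0e-04 -1.0e+00] yaw 0.16
```

View pics/wrist8.png

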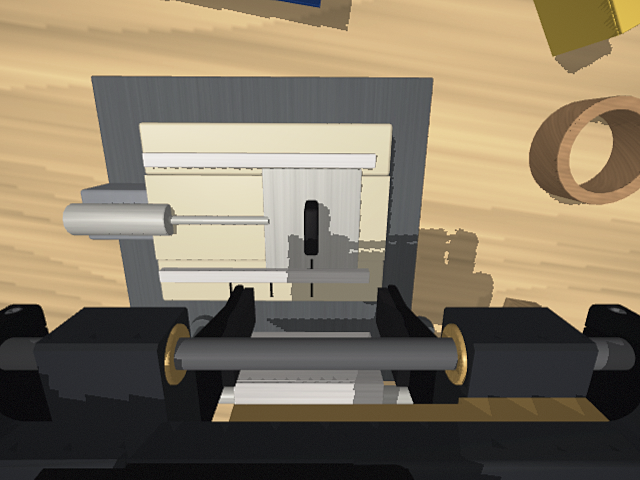

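```bash
python3 - <<'E'
from h import *
import cv2
c=bot.capture("wrist");cv2.imwrite("pics/crop8.png",cv2.resize(c["color"][180:310,220:380,::-1],None,fx=5,fy=4.6 if 0 else 4.5,interpolation=cv2.INTER_CUBIC))
s=bot.read_state();R=s["tcp_rot"]
for uv in [(304,203),(319,203),(318,252),(304,252)]:
    p=ray(c,uv,.117);print(p.round(4),(R.T@(p-s["position"])*1e3).round(1))
p=ray(c,(311.5,290),.07);print("closed line",p,(R.T@(p-s["position"])*1e3).round(1))
print(proj(c,(.5955,.0445,.117)))
E
```

```text
[0.623  0.0579 0.117 ] [122.4  -8.9 -30.2]
[0.6247 0.0463 0.117 ] [122.4   2.8 -30.2]
[0.5845 0.0409 0.117 ] [122.4   2.2  10.4]
[0.5828 0.0523 0.117 ] [122.4  -9.3  10.4]
closed line [0.52846921 0.03858582 0.07      ] [169.4  -3.7  66.1]
[315.69699674 238.64268236]
```

View pics/crop8.png

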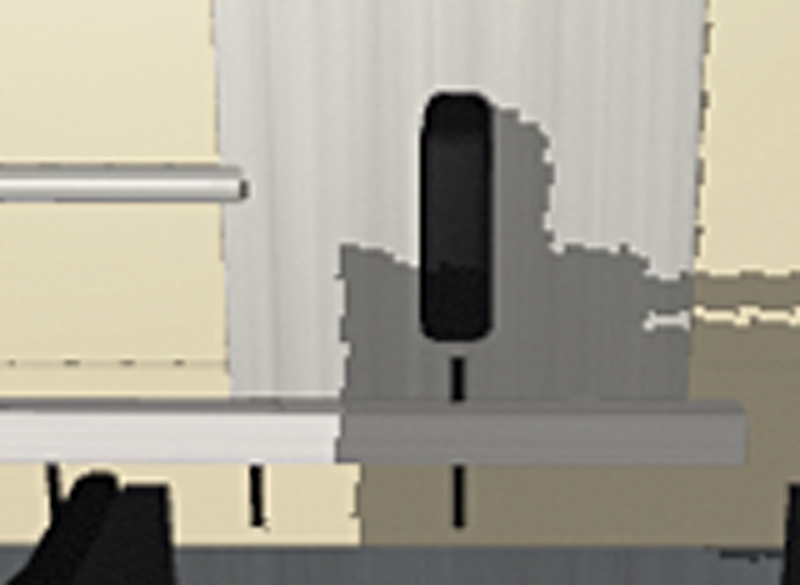

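```bash
python3 -m inch '{"dp":[[10,-3.2,-4],[15,0,0],[20,0,0],[20,0,0],[20,0,0],[15,0,0],[13,0,0],[10,0,0],[8,0,0],[6,0,0],[4,0,0],[2,0,0],[0,0,0]],"yaw":[0,0,0,0,0,0,0,0,0,0,0,0,0]}'
python3 -c "
from h import *
to([.598,.048,.096],-81.65)
import cv2
for n in ['wrist','scene']:
  c=bot.capture(n);cv2.imwrite('pics/%s9.png'%n,c['color'][:,:,::-1])"
```

```text
time_s: 15.38
position: [0.5985, 0.0484, 0.0965]
tcp_rot: [[0.0, 0.145, -0.989], [0.0, -0.989, -0.145], [-1.0, 0.0, -0.0]]
force: [-0.1, 1.2, -0.1]
opening: 0.716
t 15.38 pos [0.5985 0.0484 0.0965] theta -81.64 open 0.716 F [-0.1  1.2 -0.1] M [-0.04  0.14  0.  ]
world d [-0.5 -0.4 -0.5] tool d [0.5 0.3 0.5] tool x [ 1.e-04  0.e+00 -1.e+00] yaw 0.01
```

View pics/wrist9.png

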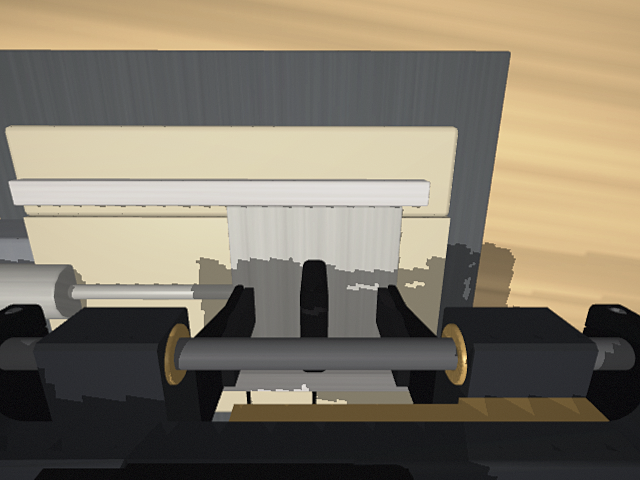

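View pics/scene9.png

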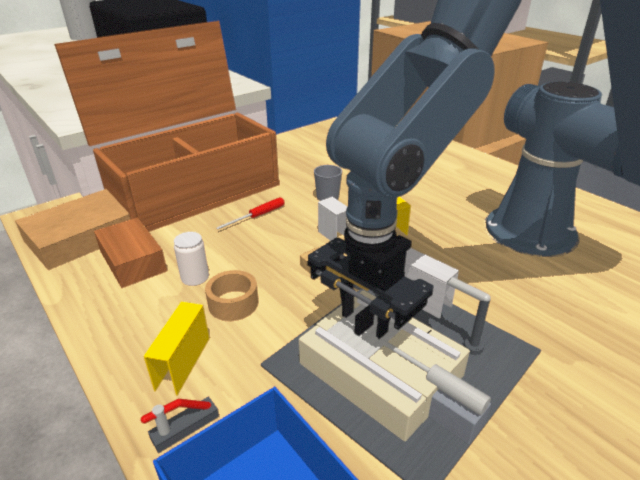

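The tab (centre column 314) is midway between the fingers. I'll grip it.

```bash
python3 -m inch '{"dp":[[0,0,0],[0,0,0],[0,0,0],[0,0,0],[0,0,0],[0,0,0],[0,0,0],[0,0,0],[0,0,0],[0,0,0],[0,0,0],[0,0,0]],"yaw":[0,0,0,0,0,0,0,0,0,0,0,0]}' 2
python3 -c "
from h import *
to([.598,.048,.096],-81.65)"
python3 -m inch '{"dp":[[0,-1,0],[0,-2,0],[0,-2,0],[0,-2,0],[0,-2,0],[0,-1,0],[0,0,0],[0,0,0]],"yaw":[0,0,0,0,0,0,0,0]}'
python3 -c "
from h import *
to([.598,.048,.096],-81.65)
import cv2
for n in ['wrist','top']:
  c=bot.capture(n);cv2.imwrite('pics/%s10.png'%n,c['color'][:,:,::-1])"
```

```text
time_s: 16.48
position: [0.5983, 0.049, 0.0965]
tcp_rot: [[-0.0, 0.145, -0.989], [0.001, -0.989, -0.145], [-1.0, -0.001, 0.0]]
force: [0.2, 3.8, 0.3]
opening: 0.137
t 16.48 pos [0.5983 0.049  0.0965] theta -81.66 open 0.137 F [0.2 3.8 0.3] M [ 0.55  0.15 -0.04]
world d [-0.3 -1.  -0.5] tool d [0.5 1.  0.4] tool x [-2.e-04  9.e-04 -1.e+00] yaw -0.01
time_s: 17.15
position: [0.5969, 0.0582, 0.0965]
tcp_rot: [[0.0, 0.146, -0.989], [-0.0, -0.989, -0.146], [-1.0, 0.0, 0.0]]
force: [0.5, -3.8, -1.0]
opening: 0.133
t 17.15 pos [0.5969 0.0582 0.0965] theta -81.63 open 0.133 F [ 0.5 -3.8 -1. ] M [-0.73  0.16 -0.13]
world d [  1.1 -10.2  -0.5] tool d [ 0.5 10.2  0.4] tool x [ 0.e+00 -3.e-04 -1.e+00] yaw 0.02
```

View pics/wrist10.png

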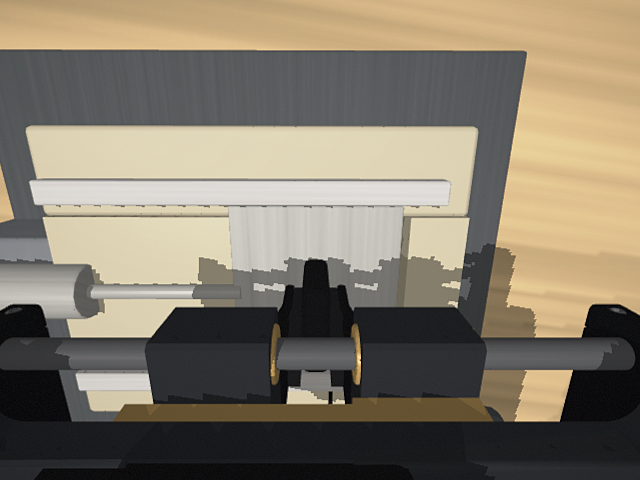

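The shutter follows: it moved about 9 mm at 3.8 N, which matches the spring. It needs about 31 mm more.

```bash
python3 -m inch '{"dp":[[0,-1,0],[0,-2,0],[0,-2,0],[0,-2,0],[0,-2,0],[0,-2,0],[0,-2,0],[0,-2,0],[0,-2,0],[0,-2,0],[0,-2,0],[0,-2,0],[0,-2,0],[0,-2,0],[0,-2,0],[0,-1.5,0],[0,-0.5,0],[0,0,0],[0,0,0],[0,0,0]],"yaw":[0,0,0,0,0,0,0,0,0,0,0,0,0,0,0,0,0,0,0,0]}'
python3 -c "
from h import *
to([.5926,.0886,.096],-81.65)
import cv2
for n in ['wrist','top','scene']:
  c=bot.capture(n);cv2.imwrite('pics/%s11.png'%n,c['color'][:,:,::-1])
a=cv2.imread('pics/scene11.png');cv2.imwrite('pics/s11.png',cv2.resize(a[215:415,310:510],None,fx=3,fy=3,interpolation=cv2.INTER_CUBIC))
a=cv2.imread('pics/top11.png');cv2.imwrite('pics/t11.png',cv2.resize(a[130:330,130:330],None,fx=3,fy=3,interpolation=cv2.INTER_CUBIC))"
```

```text
time_s: 18.92
position: [0.5926, 0.0885, 0.0966]
tcp_rot: [[0.0, 0.146, -0.989], [-0.001, -0.989, -0.146], [-1.0, 0.001, -0.0]]
force: [0.0, -7.5, -1.0]
opening: 0.132
t 18.92 pos [0.5926 0.0885 0.0966] theta -81.62 open 0.132 F [ 0.  -7.5 -1. ] M [-1.16  0.09 -0.13]
world d [ 0.   0.1 -0.6] tool d [ 0.5 -0.1 -0. ] tool x [ 3.0e-04 -1.1e-03 -1.0e+00] yaw 0.03
```

View pics/wrist11.png

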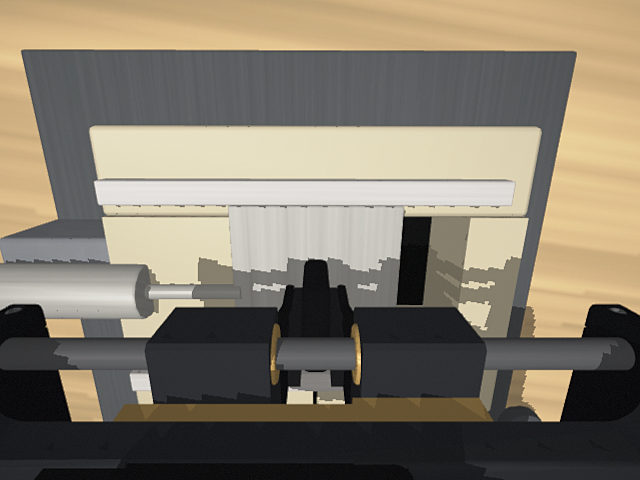

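View pics/s11.png

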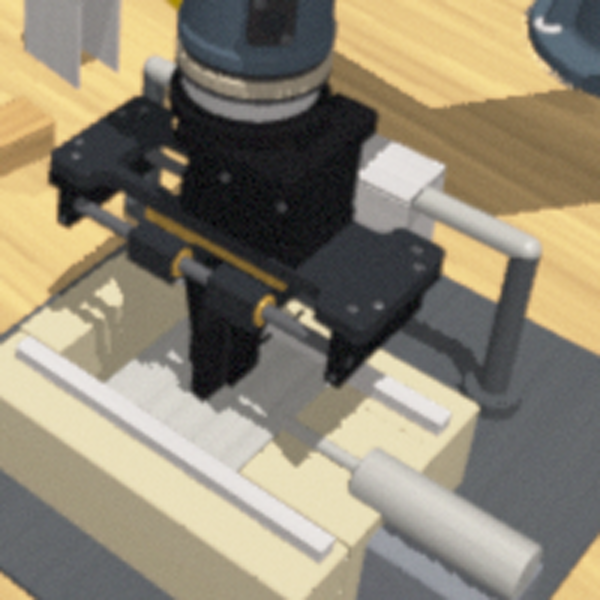

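View pics/t11.png

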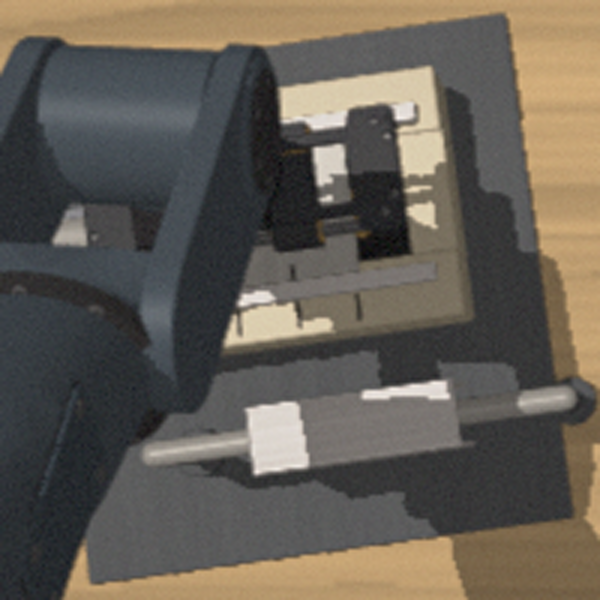

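The plate's line (293,270) lines up with the half-open mark (298,315). The guard hangs on the bar, and 7.5 N matches the spring at half open. I'll hold for a moment and then hand in.

```bash
python3 -m inch '{"dp":[[0,0,0],[0,0,0],[0,0,0],[0,0,0],[0,0,0],[0,0,0],[0,0,0],[0,0,0],[0,0,0],[0,0,0]],"yaw":[0,0,0,0,0,0,0,0,0,0]}'
python3 -c "
from h import *
to([.5926,.0885,.096],-81.65)
bot.hand_in()"
```

```text
time_s: 19.9
position: [0.5926, 0.0884, 0.0965]
tcp_rot: [[0.0, 0.146, -0.989], [-0.001, -0.989, -0.146], [-1.0, 0.001, -0.0]]
force: [1.0, -6.7, -1.5]
opening: 0.131
t 19.90 pos [0.5926 0.0884 0.0965] theta -81.62 open 0.131 F [ 1.  -6.7 -1.5] M [-1.11  0.13 -0.05]
world d [ 0.   0.1 -0.5] tool d [ 0.5 -0.1 -0.1] tool x [ 3.0e-04 -1.1e-03 -1.0e+00] yaw 0.03
the job is handed in; nothing more can be done
```

The long silver guard hangs on the station's bar on its own, and the gripper is holding the shutter at half open. I handed the job in at about 19.9 s of the 51 s allowed, and the system gave no verdict.

- **Guard:** I let go of it and moved the arm away before touching the shutter. The pictures taken afterwards show it straddling the bar, level and near the middle.
- **Shutter:** I gripped the black tab and drew it about 40 mm from closed. The force on the tool was 6.7–7.5 N, which fits the spring's 7 N at half open. The dark line on the plate lines up with the half-open mark, and the tool moved only about 0.1 mm over the last second.
- **Other things on the bench:** I didn't touch any of them, and the last pictures show no sign that they moved, though I didn't measure this.

The estimates of where the tab was differed by about 4 mm between cameras. That didn't matter, because I centred the tab between the fingers by eye before closing. No check failed.

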